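# Load a heating block into the dry-block heater

## Task

Take the aluminium heating block that matches the recess of the dry-block heater (70 mm long, twelve holes) off the bench and set it upright into the recess, where it will first stand a little proud on the stiff ejector plate. Then press it fully home, so that its top is level and flush with the plate around it, and let go. Leave the other two blocks, the glass beaker and the screwdriver where they are.

Things in the scene. Friction and masses are not known exactly. Their poses are not given: they have to be found in the camera images.
- block: The aluminium heating block to load: a brick 70 (x) x 46 (y) x 40 mm (z), about 0.3 kg, twelve dark tube holes, 4 by 3, marked in its top (no real depth: press anywhere). Origin: centre of its underside, z up, x along its length; a half turn about z changes nothing. Stands upright on the bench, as do two other blocks of the same width and height but 46 and 96 mm long.
- block_top (a point): Centre of the heating block's top face, 40 mm above its origin; axes as the block's.
- heater: Dry-block heater, fixed: white housing 260 (x) x 200 (y) x 90 mm (z), blue band, display on its -x face. Origin: centre of its footprint on the bench. On its top lies an aluminium recess plate 130 (x) x 106 (y) x 8 mm, upper face 98 mm above the bench, with the recess in its middle: a straight-walled well 73 mm along the heater's x, 49 mm along its y, 40 mm deep when the ejector is down.
- deck (a point): Nominal centre of the recess mouth, level with the recess plate's upper face, 30 mm in +x of the heater's origin; axes as the heater's. The plate does not lie at the same place every time: the true recess (not tracked) is off this point by up to 5 mm either way in x and in y, not turned, so it must be felt for or seen. Its walls are rigid and 40 mm deep.
- ejector (a joint): Ejector plate, the floor of the recess: 0 = raised (32 mm below the mouth), 0.008 m = fully down (40 mm below, block flush). Stiff, no spring, stays where left: the block's weight alone does not move it, so the block first stands about 8 mm proud; a push of about 10 to 12 N on the block slides it to its stop. Starts between 0 and 0.001 m.
- block_square: Another aluminium block, 46 x 46 x 40 mm, four holes; not to be moved. Origin: centre of its underside.
- block_long: Another aluminium block, 96 (x) x 46 (y) x 40 mm, three big holes; not to be moved. Origin: centre of its underside.
- beaker: Glass beaker, 72 mm across, 85 mm tall; not to be moved. Origin: centre of its underside.
- driver: Black-handled screwdriver 170 mm long, lying along its x; not to be moved. Origin: centre of its underside.

How it is judged:
By the outcome, as a careful person would: the job done as asked, in the order asked, and still so for the second after the job is handed in, with the robot touching nothing.
It also fails if it takes over 67 s, if anything falls off the work surface, if the arm or the gripper's body presses on something with over 40 N, if the wrist force passes 120 N, or if a joint passes its speed limit or range.

## Robot

A 6-joint arm with a two-finger parallel gripper is mounted at the origin on the work surface. World frame = base frame: x ahead of the robot, y to its left, z up, the work surface at z = 0. Lengths are in mm, angles in rad, forces in N, time in s.
With the tool pointing down it reaches from about 350 to 850 mm from the base axis. Payload 8.1 kg.
Tool frame: the origin (TCP) lies at the very end of the fingers, on their centre line; the grasp point (between the pads) lies 19 mm behind it (robot.pinch_z is the distance from the TCP to the grasp point, in mm); z points along the fingers, y is the line along which they close (so a half turn about z gives the same grasp; the last joint's range is limited). The gripper opens to 85 mm and grips with 20 to 120 N. Pads are 22 mm wide; open, the fingers measure 114 mm over their backs; the gripper's body (76 mm by 85 mm) begins 54 mm behind the grasp point. The pads swing forward as they close: fully open they stand 13 mm farther back than shut.
Start: joints at [-1.232, 0.13, 1.488, -0, 1.523, -0.085], TCP at [246.756, -546.916, 231.292] pointing down, gripper open.
Joint ranges: [-2.96, 2.96], [-0.89, 2.26], [0.02, 2.5], [-1.34, 4.48], [0, 2.73], [-2.66, 2.66]. Speed limits (rad/s): [2.39, 2.39, 2.79, 3.14, 3.14, 3.14].

## Interface

Orientations are given as a unit quaternion [x, y, z, w].
In Python, from plant import robot gives the robot as it stands.
- The arm moves only by the tool carry_out, never from a script. Its argument "rows" is a list of rows, each an object of numbers: "dx", "dy", "dz": the shift along the tool's x, y, z in units of 30 mm (1.0 is 30 mm); "turn": the turn about the tool's z in units of 5 degrees (1.0 is 5 degrees). A call has 1 to 20 rows; each row is the pose to reach, as a shift and turn from the pose commanded when the call began, along the tool's axes at that moment; what a row does not reach only later rows make up. A row lasts 1/12 s, in which the tool goes at most 41.7 mm and 7.16 degrees, less where a joint would pass 70% of its speed; a pose out of reach is approached as far as the arm can. A call with a gripper value outside its range is refused whole. "gripper" is the gripper command: -1 is fully open, 1 is shut, values between are in proportion, set as the call begins (left out, the last holds). The fingers move at their own pace and stop on an object; "grip_force" is the grip in N (left out, the last holds). Time passes only in rows, so rows that repeat a pose let the fingers close. It gives the time, the measured TCP pose, the force, the opening and the grip force at its end, in the units of the state.
- robot.observe(): the state, without advancing time (a new reading comes with each control period).
- robot.capture(name): name is "scene" or "top" or "wrist"; returns a dict with "pixels" (400x640x3 uint8, blue, green, red), "range_z" (400x640 float32, mm along the optical axis (not along the pixel's ray), 0 where there is no reading), "K" (3x3 intrinsics, pixels), "extrinsics" (4x4, takes a point from camera to world coordinates); the wrist camera has in their place "mount" (4x4, takes a point from camera to tool coordinates, whose origin is the TCP and whose axes are the flange's). Camera axes: x right, y down, z forward; pixel columns grow to the right and rows downward; lengths in mm; the calibration is good to about 2 mm. A picture is of the moment at which its call begins: read the wrist's pose just before it.
- robot.hand_in(): hands the job in; it is judged then, once.
Trained networks look in a picture, given as the dict that the camera call returned (one of the last four; its "shot" number tells which), for a name from the list of things; names that differ only in an ending like _2 or _b are one class to them, and where a whole thing is asked for, a point or a joint stands for the part that bears it (a point fixed in the world has none). Each returns a list of dicts, best first, with "score" (0 to 1); they miss things now and then, are a little off and sometimes report something else, mostly with a low value. They report only what shows in the picture. A call takes as long as a camera call.
- robot.regions_of(picture, label): "pixels" (400x640 bool, what is visible of it) and "bbox" ([left, top, right, bottom] in pixels, round what is visible of it).
The state is a dict: "t": time; "joint_positions": joint angles; "dq": joint speeds; "tau": joint torques, N m; "tool_pos": TCP position; "tool_rot": TCP orientation; "wrist_force": force on the tool from outside, world axes, zero at the start; "torque": the same for the moment, N m; "grip_width": opening from 0.0 (shut) to 1.0 (fully open); "gripper_force": force on a finger pad.
Only numpy, scipy, OpenCV 4.12 (cv2) and the standard library are available. Lean on these libraries where they do the work, as an engineer would, in place of code of your own. Each camera call takes 0.05 s, during which the arm holds its last target. There are 200 camera calls.

## Working session

There is one attempt and no reset: what is moved stays moved. The work goes in short steps, Python scripts to look and compute and a tool call to move; the robot and the scene stay as the last step left them, time stands still between calls to the robot, and variables do not carry over. Pictures are saved under pics/ and viewed, at most 10 in all, crops included, and the job is handed in when it is done.

Besides the shell and the picture viewer there is one more tool, called after ">>>" by a JSON object that holds its "fn" and its "kwargs", one argument or row to a line. carry_out: Moves the arm, as the interface text tells. Its arguments: {"type":"object","properties":{"rows":{"type":"array"},"gripper":{"type":"number"},"grip_force":{"type":"number"}},"required":["rows"]}

```bash
mkdir -p pics; cat > h.py <<'E'
import numpy as np, cv2
from scipy.spatial.transform import Rotation as R
from plant import robot
def cloud(p, T=None):
    T = p["extrinsics"] if T is None else T
    T=np.array(T); K=np.array(p["K"]); z=np.array(p["range_z"],float)
    v,u=np.mgrid[:z.shape[0],:z.shape[1]]
    c=np.stack([(u-K[0,2])*z/K[0,0],(v-K[1,2])*z/K[1,1],z],-1)
    w=c@T[:3,:3].T+T[:3,3]; w[z<=0]=np.nan
    return w
def toolT(s):
    T=np.eye(4); T[:3,:3]=R.from_quat(s["tool_rot"]).as_matrix(); T[:3,3]=s["tool_pos"]; return T
def wrist():
    s=robot.observe(); p=robot.capture("wrist"); return p, cloud(p,toolT(s)@np.array(p["mount"])), s
E
python3 - <<'E'
from h import *
s=robot.observe(); print(s)
ims=[]
for c in ("top","scene"):
    p=robot.capture(c); w=cloud(p); cv2.imwrite(f"pics/{c}0.png",p["pixels"])
    for l in ("block","block_square","block_long","heater","beaker","driver"):
        for r in robot.regions_of(p,l)[:3]:
            q=w[r["pixels"]]; q=q[~np.isnan(q[:,0])]
            zt=np.percentile(q[:,2],95); t=q[abs(q[:,2]-zt)<6]
            (cx,cy),sz,a=cv2.minAreaRect(t[:,:2].astype(np.float32))
            print(c,l,round(r["score"],2),r["bbox"],"ztop",round(zt,1),"c",round(cx,1),round(cy,1),np.round(sz,1),round(a,1))
E
```

```text
{'t': 0.0, 'joint_positions': array([-1.23240971e+00,  1.31162499e-01,  1.48931244e+00,  2.21059765e-05,
        1.52298540e+00, -8.53894832e-02]), 'dq': array([ 0.00011888, -0.00048379,  0.00051503,  0.00082989, -0.00062753,
        0.00072128]), 'tau': array([ 2.28757635e-03, -5.69401431e+01, -5.00552416e+01, -4.71076405e-06,
        1.48683088e-02, -6.76920877e-06]), 'tool_pos': array([ 246.57071935, -546.38187069,  230.22542292]), 'tool_rot': array([ 9.77635276e-01,  2.10305480e-01, -1.06862941e-04, -9.27770883e-04]), 'wrist_force': array([ 0.57881348, -0.21466395, -1.31030953]), 'torque': array([ 0.00438734,  0.0405474 , -0.01155628]), 'gripper_force': 0.0, 'grip_width': 0.9998640687318555}
top block 0.57 [398.7, 213.9, 436.6, 249.8] ztop 43.2 c 449.9 -306.6 [68.9 46.8] 29.7
top block_square 0.57 [321.9, 206.0, 343.4, 230.4] ztop 43.0 c 478.8 -117.0 [45.6 46.2] 72.2
top block_long 0.64 [355.0, 137.8, 393.6, 180.4] ztop 43.1 c 616.1 -213.9 [45.7 97. ] 64.7
top heater 0.9 [140.7, 104.5, 260.0, 245.7] ztop 92.8 c 582.0 169.5 [260.5 200.5] 11.0
top beaker 0.62 [427.5, 141.6, 465.5, 181.2] ztop 85.7 c 596.6 -368.0 [69.5 69.5] 43.4
top driver 0.83 [456.6, 186.6, 490.1, 257.5] ztop 26.9 c 430.8 -434.2 [84.  22.6] 15.6
top driver 0.38 [399.2, 209.8, 434.6, 246.8] ztop 43.1 c 450.6 -306.0 [67.7 45.5] 31.4
scene block 0.89 [273.2, 169.6, 291.8, 191.7] ztop 40.5 c 450.8 -303.2 [69.  44.9] 30.5
scene block_square 0.56 [311.5, 195.4, 334.8, 218.6] ztop 40.3 c 480.0 -113.7 [49.  45.8] 71.6
scene block_long 0.71 [242.7, 197.8, 283.0, 229.7] ztop 40.6 c 616.1 -212.2 [50.1 95.3] 64.8
scene heater 0.9 [322.8, 210.6, 460.5, 345.7] ztop 90.8 c 582.5 170.7 [262.5 199.7] 10.8
scene beaker 0.95 [218.6, 165.9, 243.4, 197.7] ztop 83.6 c 596.6 -366.3 [70.1 69.7] 19.3
scene driver 0.47 [245.6, 157.2, 273.5, 178.6] ztop 24.4 c 433.4 -427.9 [81.4 18.3] 14.5
```

```bash
python3 - <<'E'
from h import *
for c in ("top","scene"):
    p=robot.capture(c); w=cloud(p)
    a=np.radians(10.9); A=np.array([[np.cos(a),np.sin(a)],[-np.sin(a),np.cos(a)]])
    q=w.reshape(-1,3); q=q[~np.isnan(q[:,0])]; L=(q[:,:2]-[582.2,170])@A.T
    m=(abs(L[:,0])<115)&(abs(L[:,1])<90); L=L[m]; z=q[m,2]
    print(c,"levels",np.histogram(z,bins=np.arange(50,106,3)))
    d=L[(z<85)]; pl=L[z>np.percentile(z,80)-2]
    print("recess",np.percentile(d,[2,98],axis=0),"plate",np.percentile(pl,[.5,99.5],axis=0), len(d))
    x0,y0,x1,y1=(120,90,500,260) if c=="top" else (210,140,470,360)
    cv2.imwrite(f"pics/{c}1.png",cv2.resize(p["pixels"][y0:y1,x0:x1],None,fx=2,fy=2))
E
```

```text
top levels (array([   0,    0,    0,    6,  112,  358,   81,   22,   18,   21,   21,
         34, 1141, 3864,  878,  953, 1148,   72]), array([ 50,  53,  56,  59,  62,  65,  68,  71,  74,  77,  80,  83,  86,
        89,  92,  95,  98, 101, 104]))
recess [[  2.95771943 -21.912966  ]
 [ 66.05963456  20.2917539 ]] plate [[-36.19570653 -57.80941133]
 [ 93.64995071  48.16110789]] 655
scene levels (array([   0,    0,    0,    0,   99,  188,   30,   30,   32,   32,   30,
         42, 1146, 3207,  132, 1325,  574,    0]), array([ 50,  53,  56,  59,  62,  65,  68,  71,  74,  77,  80,  83,  86,
        89,  92,  95,  98, 101, 104]))
recess [[ -8.96880371 -28.72877017]
 [ 34.70864425  11.24911708]] plate [[-35.59136178 -56.6123312 ]
 [ 94.82093666  48.93371971]] 465
```

View pics/top1.png

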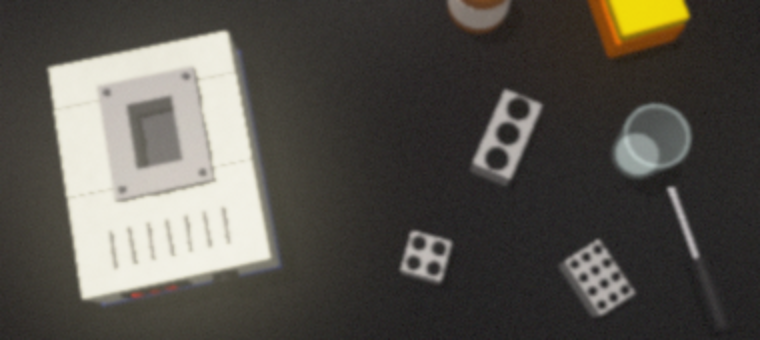

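```bash
cat >> h.py <<'E'
def goto(x,y,z,yaw,base=None):
    s=robot.observe(); T=toolT(s); d=T[:3,:3].T@(np.array([x,y,z])-T[:3,3])/30
    cur=np.degrees(np.arctan2(T[1,0],T[0,0])); t=((cur-yaw+90)%180-90)/5
    print("t",round(s["t"],2),"pos",np.round(s["tool_pos"],1),"yaw",round(cur,2),"F",np.round(s["wrist_force"],1),"w",round(s["grip_width"],3))
    print("MOVE dx dy dz",np.round(d,3),"turn",round(t,3))
E
python3 - <<'E'
from h import *
p=robot.capture("wrist"); print(np.round(p["mount"],3),p["K"])
goto(612.5,171.5,260,10.9); goto(450,-305,200,30)
E
```

```text
[[ 1.00000e-03 -9.49000e-01 -3.15000e-01  7.99310e+01]
 [ 1.00000e+00  1.00000e-03 -0.00000e+00 -7.26000e-01]
 [ 0.00000e+00 -3.15000e-01  9.49000e-01 -1.42158e+02]
 [ 0.00000e+00  0.00000e+00  0.00000e+00  1.00000e+00]] [[326.46499528   0.         326.19416294]
 [  0.         326.46499528 200.98664011]
 [  0.           0.           1.        ]]
t 0.85 pos [ 246.8 -546.9  231.3] yaw 24.28 F [-0.7  0.  -0.6] w 0.999
MOVE dx dy dz [ 20.961 -16.815  -0.957] turn 2.677
t 0.85 pos [ 246.8 -546.9  231.3] yaw 24.28 F [-0.7  0.  -0.6] w 0.999
MOVE dx dy dz [ 9.492 -4.564  1.043] turn -1.143
```

>>> {"fn": "carry_out", "kwargs": {
  "rows": [
    {"dx": 10.5,"dy": -8.4,"dz": -0.5,"turn": 1.3},
    {"dx": 20.96,"dy": -16.8,"dz": -0.5,"turn": 2.68},
    {"dx": 20.96,"dy": -16.8,"dz": -0.5,"turn": 2.68},
    {"dx": 20.96,"dy": -16.8,"dz": -0.5,"turn": 2.68},
    {"dx": 20.96,"dy": -16.8,"dz": -0.5,"turn": 2.68},
    {"dx": 20.96,"dy": -16.8,"dz": -0.5,"turn": 2.68},
    {"dx": 20.96,"dy": -16.8,"dz": -0.5,"turn": 2.68},
    {"dx": 20.96,"dy": -16.8,"dz": -0.5,"turn": 2.68},
    {"dx": 20.96,"dy": -16.8,"dz": -0.5,"turn": 2.68},
    {"dx": 20.96,"dy": -16.8,"dz": -0.5,"turn": 2.68},
    {"dx": 20.96,"dy": -16.8,"dz": -0.5,"turn": 2.68},
    {"dx": 20.96,"dy": -16.8,"dz": -0.5,"turn": 2.68},
    {"dx": 20.96,"dy": -16.8,"dz": -0.5,"turn": 2.68},
    {"dx": 20.96,"dy": -16.8,"dz": -0.5,"turn": 2.68},
    {"dx": 20.96,"dy": -16.8,"dz": -0.5,"turn": 2.68},
    {"dx": 20.96,"dy": -16.8,"dz": -0.5,"turn": 2.68},
    {"dx": 20.96,"dy": -16.8,"dz": -0.5,"turn": 2.68},
    {"dx": 20.96,"dy": -16.8,"dz": -0.5,"turn": 2.68},
    {"dx": 20.96,"dy": -16.8,"dz": -0.5,"turn": 2.68},
    {"dx": 20.96,"dy": -16.8,"dz": -0.5,"turn": 2.68}
  ]
}}

```text
t: 2.52
tool_pos: [613.6, 176.2, 245.8]
tool_rot: [0.995, 0.096, 0.0, -0.001]
wrist_force: [0.3, 0.2, -0.1]
grip_width: 0.996
gripper_force: 0.0
```

>>> {"fn": "carry_out", "kwargs": {
  "rows": [
    {"dz": 0},
    {"dz": 0.2}
  ]
}}

```text
$.rows[0]: bad value
```

```bash
python3 - <<'E'
from h import *
goto(612.5,171.5,200,10.9)
E
```

```text
t 2.52 pos [613.6 176.2 245.8] yaw 11.07 F [ 0.3  0.2 -0.1] w 0.996
MOVE dx dy dz [-0.068  0.149  1.526] turn 0.034
```

>>> {"fn": "carry_out", "kwargs": {
  "rows": [
    {"dx": 0.0,"dy": 0.0,"dz": 1.5,"turn": 0.0},
    {"dx": 0.0,"dy": 0.0,"dz": 1.5,"turn": 0.0},
    {"dx": 0.0,"dy": 0.0,"dz": 1.5,"turn": 0.0},
    {"dx": 0.0,"dy": 0.0,"dz": 1.5,"turn": 0.0}
  ]
}}

```text
t: 2.85
tool_pos: [612.2, 170.5, 201.6]
tool_rot: [0.996, 0.095, -0.001, 0.0]
wrist_force: [-0.4, 0.5, 1.0]
grip_width: 1.002
gripper_force: 0.0
```

```bash
cat > rec.py <<'E'
from h import *
p,w,s=wrist(); T=toolT(s)
t=(w-T[:3,3])@T[:3,:3]   # tool coords
np.save("rec_t.npy",t); np.save("rec_T.npy",T); cv2.imwrite("pics/rec.png",p["pixels"])
z=w[...,2]; yaw=np.arctan2(T[1,0],T[0,0]); print("pos",s["tool_pos"],"yaw",np.degrees(yaw))
m=(z>94)&(z<103)&(np.hypot(t[...,0],t[...,1])<90)
print("plate z",np.median(z[m]))
# plate-level mask in pixels; recess = hole, contour at plate plane intersection
K=np.array(p["K"]); C=T@np.array(p["mount"])
v,u=np.mgrid[:400,:640]; ray=np.stack([(u-K[0,2])/K[0,0],(v-K[1,2])/K[1,1],np.ones_like(u,float)],-1)@C[:3,:3].T
zp=np.median(z[m]); P=C[:3,3]+ray*((zp-C[2,3])/ray[...,2])[...,None]
low=(z<zp-3)|np.isnan(z); n,lab,st,cen=cv2.connectedComponentsWithStats((low).astype(np.uint8))
c=[i for i in range(1,n) if 3000<st[i,4]<40000]; print(st[c],cen[c])
np.save("P.npy",P)
for i in c:
    q=P[lab==i][:,:2]; r=cv2.minAreaRect(q.astype(np.float32)); tc=(np.array([*r[0],zp])-T[:3,3])@T[:3,:3]
    print(np.round(r[0],2),np.round(r[1],2),round(r[2],2),"tool",np.round(tc,2))
goto(450,-305,200,30)
E
python3 rec.py
```

```text
pos [612.2312425  170.52339079 201.56955045] yaw 10.84905458607404
plate z 97.36498266020459
[[ 296  154   64   87 5289]] [[327.16562677 196.05709964]]
[611.96 170.12] [71.74 48.63] 10.76 tool [ -0.2    0.34 104.2 ]
t 2.9 pos [613.1 170.5 203. ] yaw 10.83 F [0.3 0.5 0.5] w 0.997
MOVE dx dy dz [-8.318 14.546  0.091] turn -3.834
```

View pics/rec.png

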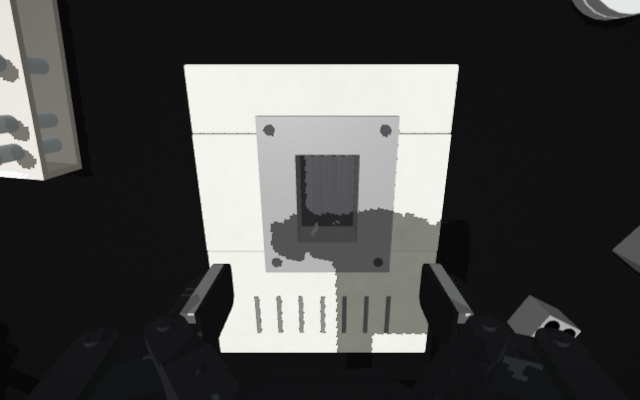

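>>> {"fn": "carry_out", "kwargs": {
  "rows": [
    {"dx": -4.0,"dy": 7.0,"dz": 0.0,"turn": -2.0},
    {"dx": -4.0,"dy": 7.0,"dz": 0.0,"turn": -2.0},
    {"dx": -4.0,"dy": 7.0,"dz": 0.0,"turn": -2.0},
    {"dx": -4.0,"dy": 7.0,"dz": 0.0,"turn": -2.0},
    {"dx": -4.0,"dy": 7.0,"dz": 0.0,"turn": -2.0},
    {"dx": -8.32,"dy": 14.55,"dz": 2.1,"turn": -3.83},
    {"dx": -8.32,"dy": 14.55,"dz": 2.1,"turn": -3.83},
    {"dx": -8.32,"dy": 14.55,"dz": 2.1,"turn": -3.83},
    {"dx": -8.32,"dy": 14.55,"dz": 2.1,"turn": -3.83},
    {"dx": -8.32,"dy": 14.55,"dz": 2.1,"turn": -3.83},
    {"dx": -8.32,"dy": 14.55,"dz": 2.1,"turn": -3.83},
    {"dx": -8.32,"dy": 14.55,"dz": 2.1,"turn": -3.83},
    {"dx": -8.32,"dy": 14.55,"dz": 2.1,"turn": -3.83},
    {"dx": -8.32,"dy": 14.55,"dz": 2.1,"turn": -3.83},
    {"dx": -8.32,"dy": 14.55,"dz": 2.1,"turn": -3.83},
    {"dx": -8.32,"dy": 14.55,"dz": 2.1,"turn": -3.83}
  ]
}}

```text
t: 4.23
tool_pos: [450.8, -304.6, 139.9]
tool_rot: [0.966, 0.259, 0.001, 0.001]
wrist_force: [-0.6, -0.0, 0.2]
grip_width: 1.0
gripper_force: 0.0
```

```bash
cat > blk.py <<'E'
from h import *
p,w,s=wrist(); T=toolT(s); cv2.imwrite("pics/blk.png",p["pixels"])
z=w[...,2]
for r in robot.regions_of(p,"block")[:2]:
    q=w[r["pixels"]]; q=q[~np.isnan(q[:,0])]; zt=np.percentile(q[:,2],80); m=(abs(z-zt)<4)&cv2.dilate(r["pixels"].astype(np.uint8),np.ones((9,9))).astype(bool)
    q=w[m]; rr=cv2.minAreaRect(q[:,:2].astype(np.float32)); tc=(np.array([*rr[0],zt])-T[:3,3])@T[:3,:3]
    print(r["score"],r["bbox"],"zt",zt,np.round(rr[0],2),np.round(rr[1],2),round(rr[2],2),"tool",np.round(tc,2))
print(s["tool_pos"]); goto(rr[0][0],rr[0][1],26,rr[2] if rr[1][0]>rr[1][1] else rr[2]-90)
E
python3 blk.py
```

```text
0.95 [300.3, 149.7, 360.4, 245.5] zt 40.060649304520766 [ 449.78 -307.49] [70.44 46.06] 30.65 tool [-2.46  1.83 99.86]
[ 450.79752511 -304.59111512  139.92380207]
t 4.33 pos [ 451.  -303.9  139.5] yaw 30.11 F [ 0.  -0.5  0.2] w 0.999
MOVE dx dy dz [-0.098  0.079  3.782] turn -0.106
```

View pics/blk.png

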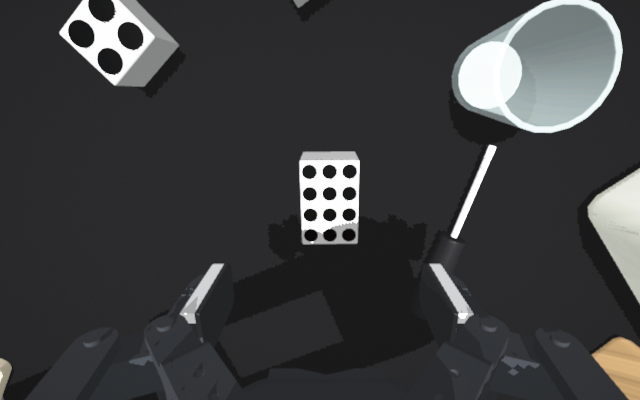

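>>> {"fn": "carry_out", "kwargs": {
  "rows": [
    {"dx": -0.08,"dy": 0.06,"dz": 1.3,"turn": -0.1},
    {"dx": -0.08,"dy": 0.06,"dz": 2.6,"turn": -0.1},
    {"dx": -0.08,"dy": 0.06,"dz": 3.5,"turn": -0.1},
    {"dx": -0.08,"dy": 0.06,"dz": 3.92,"turn": -0.1},
    {"dx": -0.08,"dy": 0.06,"dz": 3.92,"turn": -0.1},
    {"dx": -0.08,"dy": 0.06,"dz": 3.92,"turn": -0.1}
  ]
}}

```text
t: 4.83
tool_pos: [449.3, -306.9, 21.3]
tool_rot: [0.965, 0.264, -0.0, -0.0]
wrist_force: [-0.0, -0.2, 0.3]
grip_width: 0.997
gripper_force: 0.0
```

>>> {"fn": "carry_out", "kwargs": {
  "rows": [
    {"dx": 0.0,"dy": 0.0,"dz": 0.0,"turn": 0.0},
    {"dx": 0.0,"dy": 0.0,"dz": 0.0,"turn": 0.0},
    {"dx": 0.0,"dy": 0.0,"dz": 0.0,"turn": 0.0},
    {"dx": 0.0,"dy": 0.0,"dz": 0.0,"turn": 0.0},
    {"dx": 0.0,"dy": 0.0,"dz": 0.0,"turn": 0.0},
    {"dx": 0.0,"dy": 0.0,"dz": 0.0,"turn": 0.0},
    {"dx": 0.0,"dy": 0.0,"dz": 0.0,"turn": 0.0},
    {"dx": 0.0,"dy": 0.0,"dz": 0.0,"turn": 0.0},
    {"dx": 0.0,"dy": 0.0,"dz": 0.0,"turn": 0.0},
    {"dx": 0.0,"dy": 0.0,"dz": 0.0,"turn": 0.0}
  ],
  "gripper": 1.0,
  "grip_force": 60
}}

```text
t: 5.67
tool_pos: [450.1, -308.4, 22.9]
tool_rot: [0.965, 0.263, 0.001, 0.001]
wrist_force: [-1.2, 1.0, 7.3]
grip_width: 0.523
gripper_force: 63.0
```

```bash
python3 - <<'E'
from h import *
p,w,s=wrist(); T=toolT(s); print(s["tool_pos"],s["gripper_force"],s["grip_width"])
t=(w-T[:3,3])@T[:3,:3]
m=(abs(t[...,1])<45)&(abs(t[...,0])<60)&(t[...,2]>-60)
for c in range(250,400,8):
    q=t[c]; mm=m[c]
    print(c,[tuple(np.round(x).astype(int)) for x in q[mm][::12]])
cv2.imwrite("pics/grip.png",p["pixels"])
E
```

```text
[ 450.08458465 -308.44898771   22.93090875] 63.0334746837616 0.5225014467664859
250 [(np.int64(-4), np.int64(-45), np.int64(24)), (np.int64(-5), np.int64(-38), np.int64(25)), (np.int64(-4), np.int64(-31), np.int64(24)), (np.int64(16), np.int64(-19), np.int64(-17)), (np.int64(16), np.int64(-14), np.int64(-15)), (np.int64(16), np.int64(-9), np.int64(-16)), (np.int64(16), np.int64(-3), np.int64(-17)), (np.int64(16), np.int64(2), np.int64(-17)), (np.int64(17), np.int64(7), np.int64(-17)), (np.int64(16), np.int64(12), np.int64(-16)), (np.int64(17), np.int64(17), np.int64(-17)), (np.int64(-4), np.int64(29), np.int64(24)), (np.int64(-4), np.int64(36), np.int64(24)), (np.int64(-4), np.int64(43), np.int64(24))]
258 [(np.int64(-9), np.int64(-45), np.int64(23)), (np.int64(-9), np.int64(-39), np.int64(24)), (np.int64(11), np.int64(-25), np.int64(-13)), (np.int64(13), np.int64(-19), np.int64(-17)), (np.int64(13), np.int64(-14), np.int64(-17)), (np.int64(13), np.int64(-9), np.int64(-17)), (np.int64(13), np.int64(-3), np.int64(-17)), (np.int64(12), np.int64(2), np.int64(-16)), (np.int64(13), np.int
[... 8718 characters left out ...]
1), np.int64(40), np.int64(-57)), (np.int64(-1), np.int64(44), np.int64(-57))]
362 [(np.int64(-3), np.int64(-45), np.int64(-58)), (np.int64(-4), np.int64(-41), np.int64(-57)), (np.int64(-6), np.int64(-38), np.int64(-55)), (np.int64(-6), np.int64(38), np.int64(-55)), (np.int64(-4), np.int64(41), np.int64(-56)), (np.int64(-4), np.int64(45), np.int64(-57))]
370 [(np.int64(-6), np.int64(-45), np.int64(-58)), (np.int64(-8), np.int64(-42), np.int64(-57)), (np.int64(-8), np.int64(42), np.int64(-57))]
378 [(np.int64(-8), np.int64(-44), np.int64(-60)), (np.int64(-12), np.int64(42), np.int64(-56)), (np.int64(-10), np.int64(45), np.int64(-58))]
386 [(np.int64(-12), np.int64(-45), np.int64(-59))]
394 []
```

View pics/grip.png

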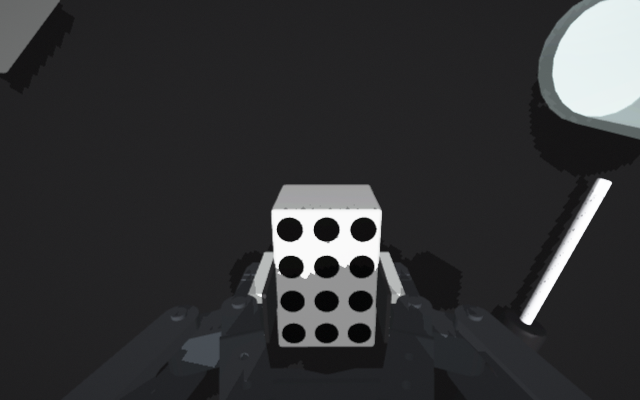

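>>> {"fn": "carry_out", "kwargs": {
  "rows": [
    {"dx": 0.0,"dy": 0.0,"dz": -0.5,"turn": 0.0},
    {"dx": 0.0,"dy": 0.0,"dz": -1.5,"turn": 0.0},
    {"dx": 0.0,"dy": 0.0,"dz": -2.5,"turn": 0.0},
    {"dx": 0.0,"dy": 0.0,"dz": -3.5,"turn": 0.0},
    {"dx": 0.0,"dy": 0.0,"dz": -4.5,"turn": 0.0},
    {"dx": 0.0,"dy": 0.0,"dz": -5.0,"turn": 0.0},
    {"dx": 0.0,"dy": 0.0,"dz": -5.0,"turn": 0.0},
    {"dx": 0.0,"dy": 0.0,"dz": -5.0,"turn": 0.0}
  ]
}}

```text
t: 6.38
tool_pos: [449.2, -307.9, 171.5]
tool_rot: [0.965, 0.263, 0.001, 0.001]
wrist_force: [-0.5, 0.4, -3.7]
grip_width: 0.523
gripper_force: 62.6
```

```bash
cat > held.py <<'E'
from h import *
for k in range(3):
    p,w,s=wrist(); T=toolT(s); M=np.array(p["mount"]); t=cloud(p,M)
    m=(abs(t[...,2]+17)<6)&(abs(t[...,0])<45)&(abs(t[...,1])<28)
    n,lab,st,_=cv2.connectedComponentsWithStats(cv2.erode(m.astype(np.uint8),np.ones((3,3)))); i=1+np.argmax(st[1:,4]); q=t[lab==i]
    A=np.c_[q[:,:2],np.ones(len(q))]; c=np.linalg.lstsq(A,q[:,2],rcond=None)[0]
    r=cv2.minAreaRect(q[:,:2].astype(np.float32))
    print("top z",round(c[2],2),"tilt deg",np.round(np.degrees(c[:2]),2),"c",np.round(r[0],2),np.round(r[1],2),round(r[2],2),"x",q[:,0].min(),q[:,0].max())
    print(np.round(s["tool_pos"],2))
goto(612,170,175,10.8)
E
python3 held.py
```

```text
top z -16.63 tilt deg [0.26 0.13] c [0.53 0.12] [54.91 69.8 ] 89.86 x -34.405141413794055 35.46586958464796
[ 449.23 -307.9   171.54]
top z -16.62 tilt deg [0.26 0.15] c [ 0.73 -0.14] [69.5  54.98] 0.2 x -34.06654827881235 35.46285761398516
[ 448.33 -307.17  169.71]
top z -16.63 tilt deg [0.26 0.18] c [ 0.73 -0.12] [69.62 54.88] 0.44 x -34.03151832325939 35.59864216059374
[ 447.84 -306.73  168.71]
t 6.53 pos [ 447.7 -306.5  168.3] yaw 30.53 F [ 0.1  1.2 -3.7] w 0.526
MOVE dx dy dz [ 12.787 -10.901  -0.201] turn 3.945
```

>>> {"fn": "carry_out", "kwargs": {
  "rows": [
    {"dx": 0.6,"dy": -0.5,"dz": 0.0,"turn": 0.2},
    {"dx": 1.6,"dy": -1.35,"dz": 0.0,"turn": 0.5},
    {"dx": 2.6,"dy": -2.2,"dz": 0.0,"turn": 0.8},
    {"dx": 3.6,"dy": -3.05,"dz": 0.0,"turn": 1.1},
    {"dx": 4.6,"dy": -3.9,"dz": 0.0,"turn": 1.4},
    {"dx": 5.6,"dy": -4.75,"dz": 0.0,"turn": 1.7},
    {"dx": 6.6,"dy": -5.6,"dz": 0.0,"turn": 2.0},
    {"dx": 7.6,"dy": -6.45,"dz": 0.0,"turn": 2.3},
    {"dx": 8.6,"dy": -7.3,"dz": 0.0,"turn": 2.6},
    {"dx": 9.6,"dy": -8.15,"dz": 0.0,"turn": 2.9},
    {"dx": 10.6,"dy": -9.0,"dz": 0.0,"turn": 3.2},
    {"dx": 11.6,"dy": -9.9,"dz": 0.0,"turn": 3.5},
    {"dx": 12.3,"dy": -10.5,"dz": 0.0,"turn": 3.8},
    {"dx": 12.75,"dy": -10.9,"dz": 0.0,"turn": 3.95},
    {"dx": 12.75,"dy": -10.9,"dz": 0.0,"turn": 3.95},
    {"dx": 12.75,"dy": -10.9,"dz": 0.0,"turn": 3.95},
    {"dx": 12.75,"dy": -10.9,"dz": 0.0,"turn": 3.95},
    {"dx": 12.75,"dy": -10.9,"dz": 0.0,"turn": 3.95},
    {"dx": 12.75,"dy": -10.9,"dz": 0.0,"turn": 3.95},
    {"dx": 12.75,"dy": -10.9,"dz": 0.0,"turn": 3.95}
  ]
}}

```text
t: 8.2
tool_pos: [612.1, 167.5, 170.7]
tool_rot: [0.996, 0.093, -0.0, 0.0]
wrist_force: [0.4, 0.8, -2.7]
grip_width: 0.52
gripper_force: 62.6
```

```bash
python3 held.py; python3 - <<'E'
from h import *
p,w,s=wrist(); cv2.imwrite("pics/over.png",p["pixels"])
for k in range(4): robot.capture("wrist"); print(np.round(robot.observe()["tool_pos"],2))
goto(611.05,169.55,130,10.8)
E
```

```text
top z -16.61 tilt deg [0.26 0.16] c [0.46 0.03] [69.77 55.13] 0.35 x -34.54488709822603 35.26219326794048
[612.07 167.48 170.66]
top z -16.6 tilt deg [0.22 0.21] c [ 0.1  -0.02] [70.11 54.85] 0.02 x -34.951737332685994 35.1554726366052
[612.13 167.64 170.77]
top z -16.6 tilt deg [0.23 0.16] c [0.   0.04] [54.96 70.36] 89.69 x -35.15152999362542 35.24296436449637
[612.17 167.82 170.87]
t 8.35 pos [612.2 168.  170.9] yaw 10.74 F [-0.3  0.1 -3.3] w 0.525
MOVE dx dy dz [ 0.007 -0.067 -0.137] turn -0.012
[612.2  168.26 170.88]
[612.18 168.37 170.85]
[612.16 168.45 170.83]
[612.14 168.5  170.77]
t 8.6 pos [612.1 168.5 170.8] yaw 10.78 F [ 0.2 -0.  -3.6] w 0.522
MOVE dx dy dz [-0.029 -0.041  1.359] turn -0.004
```

View pics/over.png

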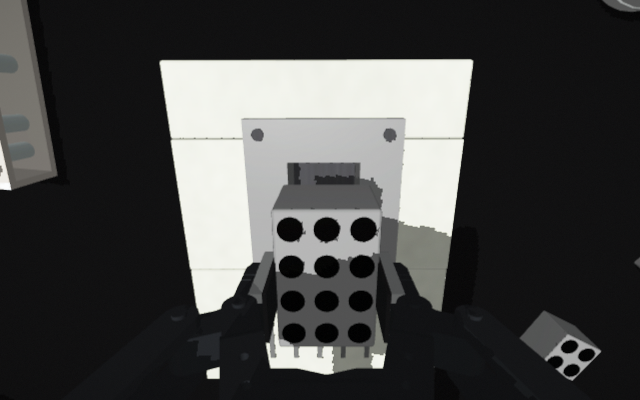

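```bash
cat > rel.py <<'E'
from h import *
p,w,s=wrist(); T=toolT(s); M=np.array(p["mount"]); K=np.array(p["K"]); t=cloud(p,M)
zp=np.nanmedian(t[125:155,280:370,2]); print("plate tool z",round(zp,2),"pos",np.round(s["tool_pos"],2))
v,u=np.mgrid[:400,:640]; ray=np.stack([(u-K[0,2])/K[0,0],(v-K[1,2])/K[1,1],np.ones_like(u,float)],-1)@M[:3,:3].T
P=M[:3,3]+ray*((zp-M[2,3])/ray[...,2])[...,None]
hole=(t[...,2]>zp+3)
rows=[r for r in range(150,200) if hole[r,300:350].mean()>.8]; print("rows",rows[0],rows[-1])
print("+x edge: tool x",[round(float(P[np.argmax(hole[140:200,c])+140-.5 .__floor__() if 0 else np.argmax(hole[140:200,c])+140,c,0]),2) for c in range(298,352,8)])
for r in rows[2:16:3]:
    c=np.where(hole[r,270:380])[0]+270; print(r,"y",np.round([P[r,c[0],1],P[r,c[-1],1],(P[r,c[0],1]+P[r,c[-1],1])/2],2))
# plate y edges
for r in (130,145,155):
    g=np.where(abs(t[r,:,2]-zp)<3)[0]; g=g[(g>200)&(g<440)]; print("plate y",np.round([P[r,g[0],1],P[r,g[-1],1]],2))
# block edges : top face y near +x
m=abs(t[...,2]+16.6)<3
for r in range(212,245,8):
    c=np.where(m[r,250:400])[0]+250; print("blk y",np.round([t[r,c[0],1],t[r,c[-1],1],(t[r,c[0],1]+t[r,c[-1],1])/2],2))
print("blk +x", [round(float(np.nanmax(np.where(m[190:260,c],t[190:260,c,0],np.nan))),2) for c in range(285,375,12)])
f=t[188:204,285:370]; print("face +x",np.nanmedian(f[...,0]), "z range",np.nanmin(f[...,2]),np.nanmax(f[...,2]))
E
python3 rel.py
```

```text
plate tool z 73.35 pos [612.14 168.5  170.77]
rows 162 183
+x edge: tool x [35.75, 35.75, 35.75, 35.76, 35.76, 35.76, 35.77]
164 y [-25.43  22.16  -1.64]
167 y [-25.51  22.23  -1.64]
170 y [-25.58  22.3   -1.64]
173 y [-25.65  22.36  -1.64]
176 y [-25.73  21.76  -1.99]
plate y [-54.49  50.61]
plate y [-54.6   50.69]
plate y [-54.46  51.19]
blk y [-22.65  21.92  -0.36]
blk y [-23.03  22.25  -0.39]
blk y [-22.62  22.11  -0.25]
blk y [-23.07  22.19  -0.44]
blk y [-23.21  22.55  -0.33]
blk +x [34.61, 34.67, 34.98, 34.96, 34.89, 34.57, 35.03, 34.8]
face +x 34.736198661086846 z range -10.215732836463332 15.97419786145602
```

>>> {"fn": "carry_out", "kwargs": {
  "rows": [
    {"dx": -0.023,"dy": -0.043,"dz": 0.5,"turn": 0.0},
    {"dx": -0.023,"dy": -0.043,"dz": 1.0,"turn": 0.0},
    {"dx": -0.023,"dy": -0.043,"dz": 1.35,"turn": 0.0},
    {"dx": -0.023,"dy": -0.043,"dz": 1.5,"turn": 0.0},
    {"dx": -0.023,"dy": -0.043,"dz": 1.5,"turn": 0.0},
    {"dx": -0.023,"dy": -0.043,"dz": 1.5,"turn": 0.0},
    {"dx": -0.023,"dy": -0.043,"dz": 1.5,"turn": 0.0},
    {"dx": -0.023,"dy": -0.043,"dz": 1.5,"turn": 0.0},
    {"dx": -0.023,"dy": -0.043,"dz": 1.5,"turn": 0.0}
  ]
}}

```text
t: 9.4
tool_pos: [611.8, 169.8, 126.7]
tool_rot: [0.996, 0.094, 0.001, -0.0]
wrist_force: [-1.2, 1.1, -3.0]
grip_width: 0.524
gripper_force: 62.6
```

```bash
sed -i 's/^zp=.*/rr=slice(60,110); zp=np.nanmedian(t[60:300,240:400,2][(t[60:300,240:400,0]>40)\&(t[60:300,240:400,0]<60)]); print("plate tool z",zp,"pos",np.round(s["tool_pos"],2))/' rel.py; python3 - <<'E'
exec(open('rel.py').read().split("hole=")[0])
# hole edge in front of block and y edges
h=(t[...,2]>zp+2)&(abs(P[...,1])<40)&(P[...,0]>34)&(P[...,0]<45)
v,u=np.where(h); print(len(v), P[h][:,0].max() if len(v) else None, (P[h][:,1].min(),P[h][:,1].max()) if len(v) else None)
print(np.percentile(P[h][:,:2],[2,98],axis=0) if len(v) else '')
goto(611.05,169.55,125,10.8)
E
```

```text
plate tool z 29.339206984398032 pos [611.81 169.78 126.72]
268 39.32413697005924 (np.float64(-24.454304532729736), np.float64(33.28316519143947))
[[ 34.29204477 -23.69692184]
 [ 35.43775387  22.73289337]]
t 9.45 pos [611.7 169.8 126.5] yaw 10.78 F [ 0.2  1.3 -4. ] w 0.524
MOVE dx dy dz [-0.023  0.003  0.051] turn -0.004
```

>>> {"fn": "carry_out", "kwargs": {
  "rows": [
    {"dx": -0.015,"dy": 0.0,"dz": 0.05,"turn": 0.0},
    {"dx": -0.015,"dy": 0.0,"dz": 0.1,"turn": 0.0},
    {"dx": -0.015,"dy": 0.0,"dz": 0.15,"turn": 0.0},
    {"dx": -0.015,"dy": 0.0,"dz": 0.2,"turn": 0.0},
    {"dx": -0.015,"dy": 0.0,"dz": 0.23,"turn": 0.0},
    {"dx": -0.015,"dy": 0.0,"dz": 0.26,"turn": 0.0},
    {"dx": -0.015,"dy": 0.0,"dz": 0.3,"turn": 0.0},
    {"dx": -0.015,"dy": 0.0,"dz": 0.3,"turn": 0.0},
    {"dx": -0.015,"dy": 0.0,"dz": 0.3,"turn": 0.0}
  ]
}}

```text
t: 10.2
tool_pos: [610.7, 169.6, 116.6]
tool_rot: [0.996, 0.094, -0.0, -0.0]
wrist_force: [-0.3, 0.4, -2.8]
grip_width: 0.527
gripper_force: 62.6
```

>>> {"fn": "carry_out", "kwargs": {
  "rows": [
    {"dx": 0.0,"dy": 0.0,"dz": 0.08,"turn": 0.0},
    {"dx": 0.0,"dy": 0.0,"dz": 0.16,"turn": 0.0},
    {"dx": 0.0,"dy": 0.0,"dz": 0.24,"turn": 0.0},
    {"dx": 0.0,"dy": 0.0,"dz": 0.32,"turn": 0.0},
    {"dx": 0.0,"dy": 0.0,"dz": 0.4,"turn": 0.0},
    {"dx": 0.0,"dy": 0.0,"dz": 0.48,"turn": 0.0},
    {"dx": 0.0,"dy": 0.0,"dz": 0.55,"turn": 0.0},
    {"dx": 0.0,"dy": 0.0,"dz": 0.6,"turn": 0.0},
    {"dx": 0.0,"dy": 0.0,"dz": 0.6,"turn": 0.0},
    {"dx": 0.0,"dy": 0.0,"dz": 0.6,"turn": 0.0}
  ]
}}

```text
t: 11.03
tool_pos: [610.7, 169.6, 98.6]
tool_rot: [0.996, 0.094, -0.0, 0.0]
wrist_force: [0.4, 0.5, -4.0]
grip_width: 0.524
gripper_force: 62.6
```

```bash
python3 - <<'E'
exec(open('rel.py').read().split("v,u=")[0])
print("plate z",zp); robot.capture("wrist"); goto(611,169.6,90,10.8); cv2.imwrite("pics/ins.png",cv2.resize(p["pixels"][150:400,170:480],None,fx=2,fy=2))
E
```

```text
plate tool z 1.1073833727406566 pos [610.67 169.61  98.57]
plate z 1.1073833727406566
t 11.13 pos [610.9 169.6  98.9] yaw 10.78 F [-1.2  0.1 -3.6] w 0.518
MOVE dx dy dz [0.002 0.001 0.297] turn -0.004
```

View pics/ins.png

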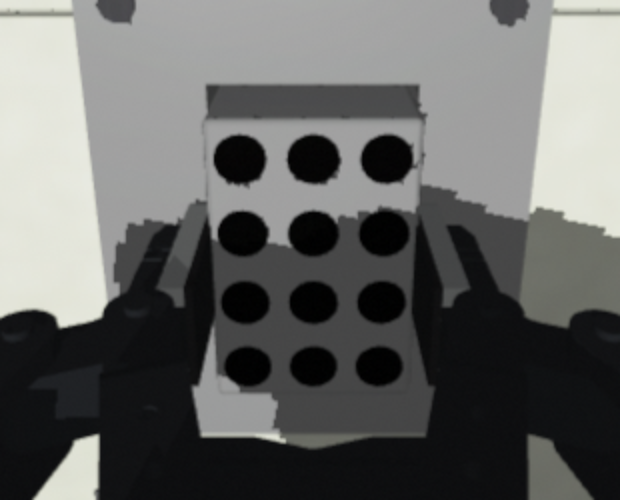

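>>> {"fn": "carry_out", "kwargs": {
  "rows": [
    {"dx": 0.0,"dy": 0.0,"dz": 0.05,"turn": 0.0},
    {"dx": 0.0,"dy": 0.0,"dz": 0.1,"turn": 0.0},
    {"dx": 0.0,"dy": 0.0,"dz": 0.15,"turn": 0.0},
    {"dx": 0.0,"dy": 0.0,"dz": 0.15,"turn": 0.0},
    {"dx": 0.0,"dy": 0.0,"dz": 0.15,"turn": 0.0}
  ]
}}

```text
t: 11.55
tool_pos: [611.1, 169.6, 96.0]
tool_rot: [0.996, 0.094, 0.0, -0.0]
wrist_force: [-5.6, -0.7, 8.7]
grip_width: 0.524
gripper_force: 69.4
```

>>> {"fn": "carry_out", "kwargs": {
  "rows": [
    {"dx": 0.0,"dy": 0.0,"dz": 0.03,"turn": 0.0},
    {"dx": 0.0,"dy": 0.0,"dz": 0.06,"turn": 0.0},
    {"dx": 0.0,"dy": 0.0,"dz": 0.06,"turn": 0.0},
    {"dx": 0.0,"dy": 0.0,"dz": 0.06,"turn": 0.0}
  ]
}}

```text
t: 11.88
tool_pos: [611.1, 169.7, 95.9]
tool_rot: [0.996, 0.094, 0.001, 0.0]
wrist_force: [-12.6, -3.0, 19.8]
grip_width: 0.521
gripper_force: 75.9
```

>>> {"fn": "carry_out", "kwargs": {
  "rows": [
    {"dx": 0.0,"dy": 0.0,"dz": -0.1,"turn": 0.0},
    {"dx": 0.0,"dy": 0.0,"dz": -0.1,"turn": 0.0},
    {"dx": 0.0,"dy": 0.0,"dz": -0.1,"turn": 0.0},
    {"dx": 0.0,"dy": 0.0,"dz": -0.1,"turn": 0.0}
  ]
}}

```text
t: 12.22
tool_pos: [611.3, 169.7, 96.1]
tool_rot: [0.996, 0.094, 0.001, -0.0]
wrist_force: [-1.0, 0.2, 4.9]
grip_width: 0.522
gripper_force: 67.3
```

>>> {"fn": "carry_out", "kwargs": {
  "rows": [
    {"dx": 0.0,"dy": 0.0,"dz": 0.0,"turn": 0.0},
    {"dx": 0.0,"dy": 0.0,"dz": 0.0,"turn": 0.0},
    {"dx": 0.0,"dy": 0.0,"dz": 0.0,"turn": 0.0},
    {"dx": 0.0,"dy": 0.0,"dz": 0.0,"turn": 0.0},
    {"dx": 0.0,"dy": 0.0,"dz": 0.0,"turn": 0.0},
    {"dx": 0.0,"dy": 0.0,"dz": 0.0,"turn": 0.0}
  ],
  "gripper": -1.0
}}

```text
t: 12.72
tool_pos: [610.7, 169.6, 95.2]
tool_rot: [0.996, 0.094, -0.0, -0.0]
wrist_force: [0.6, -0.2, 0.0]
grip_width: 0.997
gripper_force: 0.0
```

>>> {"fn": "carry_out", "kwargs": {
  "rows": [
    {"dx": 0.0,"dy": 0.0,"dz": -1.0,"turn": 0.0},
    {"dx": 0.0,"dy": 0.0,"dz": -2.0,"turn": 0.0},
    {"dx": 0.0,"dy": 0.0,"dz": -3.0,"turn": 0.0},
    {"dx": 0.0,"dy": 0.0,"dz": -3.2,"turn": 0.0},
    {"dx": 0.0,"dy": 0.0,"dz": -3.2,"turn": 0.0},
    {"dx": 0.0,"dy": 0.0,"dz": -3.2,"turn": 0.0},
    {"dx": 0.0,"dy": 0.0,"dz": -3.2,"turn": 0.0},
    {"dx": 0.0,"dy": 0.0,"dz": -3.2,"turn": 0.0}
  ]
}}

```text
t: 13.38
tool_pos: [609.6, 169.3, 189.0]
tool_rot: [0.996, 0.094, -0.002, 0.0]
wrist_force: [0.4, -1.5, -0.0]
grip_width: 0.998
gripper_force: 0.0
```

```bash
cat > chk.py <<'E'
from h import *
p,w,s=wrist(); T=toolT(s); t=cloud(p,np.array(p["mount"])); z=w[...,2]
r=robot.regions_of(p,"block")
print([(round(x["score"],2),x["bbox"]) for x in r[:2]])
R2=np.hypot(t[...,0],t[...,1]); pl=(abs(t[...,0])<60)&(abs(t[...,1])<48)&((abs(t[...,0])>41)|(abs(t[...,1])>29))&(abs(z-98)<5)
A=np.c_[t[pl][:,:2],np.ones(pl.sum())]; c=np.linalg.lstsq(A,z[pl],rcond=None)[0]
h=z-(t[...,:2]@c[:2]+c[2])
m=(abs(t[...,0])<33)&(abs(t[...,1])<21)&(abs(h)<30); q=t[m]; B=np.c_[q[:,:2],np.ones(len(q))]
d=np.linalg.lstsq(B,h[m],rcond=None)[0]
print("plate z",c,"block proud",round(d[2],2),"median",np.median(h[m]),"tilt deg",np.round(np.degrees(d[:2]),2))
top=(abs(h-np.median(h[m]))<2.5)&(abs(t[...,0])<45)&(abs(t[...,1])<33)&(h>3)
if top.sum()>500:
    rr=cv2.minAreaRect(t[top][:,:2].astype(np.float32)); print("top rect tool",np.round(rr[0],2),np.round(rr[1],2),rr[2])
cv2.imwrite("pics/chk.png",cv2.resize(p["pixels"][60:360,170:480],None,fx=2,fy=2))
goto(611,170,150,10.8)
E
python3 chk.py
```

```text
[(0.66, [293.7, 152.8, 363.9, 245.7])]
plate z [ 1.29678316e-03 -1.35382379e-04  9.74041242e+01] block proud 7.05 median 7.060082226392993 tilt deg [ 0.07 -0.15]
top rect tool [ 2.27 -0.39] [69.74 46.01] 0.020598672330379486
t 13.48 pos [609.8 169.4 189.5] yaw 10.78 F [-0.4  0.  -0.4] w 0.995
MOVE dx dy dz [ 0.045 -0.012  1.316] turn -0.003
```

View pics/chk.png

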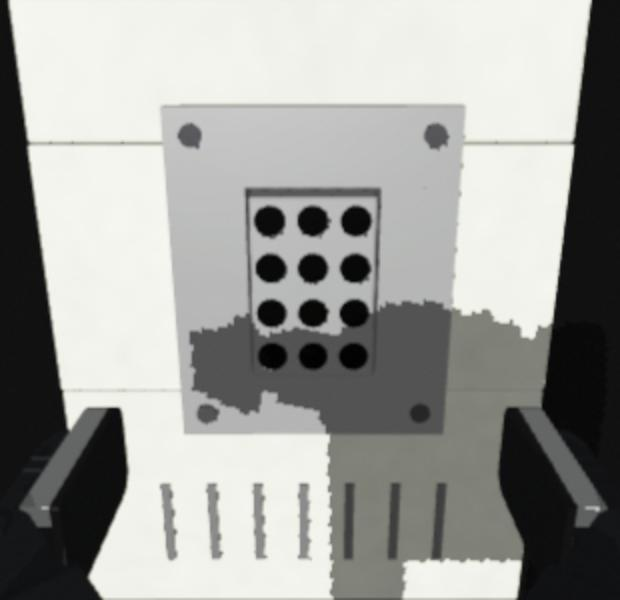

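>>> {"fn": "carry_out", "kwargs": {
  "rows": [
    {"dx": 0.07,"dy": -0.01,"dz": 0.3,"turn": 0.0},
    {"dx": 0.07,"dy": -0.01,"dz": 0.6,"turn": 0.0},
    {"dx": 0.07,"dy": -0.01,"dz": 0.9,"turn": 0.0},
    {"dx": 0.07,"dy": -0.01,"dz": 1.2,"turn": 0.0},
    {"dx": 0.07,"dy": -0.01,"dz": 1.5,"turn": 0.0},
    {"dx": 0.07,"dy": -0.01,"dz": 1.8,"turn": 0.0},
    {"dx": 0.07,"dy": -0.01,"dz": 2.1,"turn": 0.0},
    {"dx": 0.07,"dy": -0.01,"dz": 2.3,"turn": 0.0},
    {"dx": 0.07,"dy": -0.01,"dz": 2.5,"turn": 0.0},
    {"dx": 0.07,"dy": -0.01,"dz": 2.55,"turn": 0.0},
    {"dx": 0.07,"dy": -0.01,"dz": 2.55,"turn": 0.0},
    {"dx": 0.07,"dy": -0.01,"dz": 2.55,"turn": 0.0},
    {"dx": 0.07,"dy": -0.01,"dz": 2.55,"turn": 0.0},
    {"dx": 0.07,"dy": -0.01,"dz": 2.55,"turn": 0.0}
  ],
  "gripper": 1.0,
  "grip_force": 30
}}

```text
t: 14.65
tool_pos: [613.2, 170.4, 115.7]
tool_rot: [0.996, 0.094, 0.001, -0.0]
wrist_force: [-0.5, -0.1, 0.4]
grip_width: -0.004
gripper_force: 0.0
```

>>> {"fn": "carry_out", "kwargs": {
  "rows": [
    {"dx": -0.03,"dy": 0.0,"dz": 0.06,"turn": 0.0},
    {"dx": -0.03,"dy": 0.0,"dz": 0.12,"turn": 0.0},
    {"dx": -0.03,"dy": 0.0,"dz": 0.18,"turn": 0.0},
    {"dx": -0.03,"dy": 0.0,"dz": 0.24,"turn": 0.0},
    {"dx": -0.03,"dy": 0.0,"dz": 0.3,"turn": 0.0},
    {"dx": -0.03,"dy": 0.0,"dz": 0.35,"turn": 0.0},
    {"dx": -0.03,"dy": 0.0,"dz": 0.4,"turn": 0.0},
    {"dx": -0.03,"dy": 0.0,"dz": 0.45,"turn": 0.0},
    {"dx": -0.03,"dy": 0.0,"dz": 0.45,"turn": 0.0},
    {"dx": -0.03,"dy": 0.0,"dz": 0.45,"turn": 0.0}
  ]
}}

```text
t: 15.48
tool_pos: [611.9, 170.1, 102.3]
tool_rot: [0.996, 0.094, 0.0, 0.0]
wrist_force: [-4.3, -2.2, 8.0]
grip_width: -0.003
gripper_force: 3.7
```

>>> {"fn": "carry_out", "kwargs": {
  "rows": [
    {"dx": 0.0,"dy": 0.0,"dz": 0.03,"turn": 0.0},
    {"dx": 0.0,"dy": 0.0,"dz": 0.06,"turn": 0.0},
    {"dx": 0.0,"dy": 0.0,"dz": 0.09,"turn": 0.0},
    {"dx": 0.0,"dy": 0.0,"dz": 0.12,"turn": 0.0},
    {"dx": 0.0,"dy": 0.0,"dz": 0.12,"turn": 0.0},
    {"dx": 0.0,"dy": 0.0,"dz": 0.12,"turn": 0.0}
  ]
}}

```text
t: 15.98
tool_pos: [611.9, 170.1, 99.0]
tool_rot: [0.996, 0.094, 0.0, 0.0]
wrist_force: [-4.5, -1.0, 8.3]
grip_width: 0.0
gripper_force: 4.4
```

>>> {"fn": "carry_out", "kwargs": {
  "rows": [
    {"dx": 0.0,"dy": 0.0,"dz": 0.03,"turn": 0.0},
    {"dx": 0.0,"dy": 0.0,"dz": 0.06,"turn": 0.0},
    {"dx": 0.0,"dy": 0.0,"dz": 0.08,"turn": 0.0},
    {"dx": 0.0,"dy": 0.0,"dz": 0.08,"turn": 0.0},
    {"dx": 0.0,"dy": 0.0,"dz": 0.08,"turn": 0.0}
  ]
}}

```text
t: 16.4
tool_pos: [612.1, 170.2, 98.0]
tool_rot: [0.996, 0.094, 0.0, 0.0]
wrist_force: [-10.1, -2.9, 17.7]
grip_width: -0.005
gripper_force: 8.9
```

>>> {"fn": "carry_out", "kwargs": {
  "rows": [
    {"dx": 0.0,"dy": 0.0,"dz": 0.02,"turn": 0.0},
    {"dx": 0.0,"dy": 0.0,"dz": 0.04,"turn": 0.0},
    {"dx": 0.0,"dy": 0.0,"dz": 0.04,"turn": 0.0},
    {"dx": 0.0,"dy": 0.0,"dz": 0.04,"turn": 0.0}
  ]
}}

```text
t: 16.73
tool_pos: [612.2, 170.2, 97.9]
tool_rot: [0.996, 0.094, 0.001, 0.0]
wrist_force: [-14.8, -3.0, 25.6]
grip_width: 0.003
gripper_force: 12.4
```

At the stop (25 N, z stays at 98). Lift straight off and check.

>>> {"fn": "carry_out", "kwargs": {
  "rows": [
    {"dx": 0.0,"dy": 0.0,"dz": -0.1,"turn": 0.0},
    {"dx": 0.0,"dy": 0.0,"dz": -0.3,"turn": 0.0},
    {"dx": 0.0,"dy": 0.0,"dz": -1.0,"turn": 0.0},
    {"dx": 0.0,"dy": 0.0,"dz": -2.0,"turn": 0.0},
    {"dx": 0.0,"dy": 0.0,"dz": -3.0,"turn": 0.0},
    {"dx": 0.0,"dy": 0.0,"dz": -3.2,"turn": 0.0},
    {"dx": 0.0,"dy": 0.0,"dz": -3.2,"turn": 0.0},
    {"dx": 0.0,"dy": 0.0,"dz": -3.2,"turn": 0.0},
    {"dx": 0.0,"dy": 0.0,"dz": -3.2,"turn": 0.0},
    {"dx": 0.0,"dy": 0.0,"dz": -3.2,"turn": 0.0},
    {"dx": 0.0,"dy": 0.0,"dz": -3.2,"turn": 0.0}
  ],
  "gripper": -1.0
}}

```text
t: 17.65
tool_pos: [610.9, 169.9, 188.1]
tool_rot: [0.996, 0.094, -0.002, 0.0]
wrist_force: [-0.4, 0.6, 0.4]
grip_width: 0.998
gripper_force: 0.0
```

```bash
python3 chk.py
```

```text
[(0.63, [297.6, 155.7, 360.2, 246.8])]
plate z [ 1.37983831e-03 -7.29520823e-04  9.73967339e+01] block proud 0.07 median 0.06133896775948244 tilt deg [-0.04 -0.05]
t 17.75 pos [611.3 170.  188.9] yaw 10.78 F [-0.1  0.5 -0.1] w 1.001
MOVE dx dy dz [-0.007 -0.002  1.297] turn -0.003
```

View pics/chk.png

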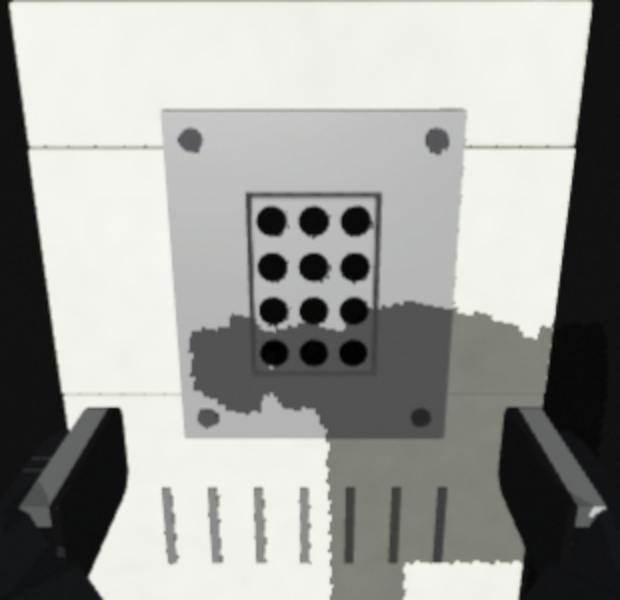

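The block sits level in the recess (crop 313,285), 0.07 mm proud, and the gripper is clear of it.

```bash
python3 -c "
from plant import robot
print(robot.hand_in())"
```

```text
the job is handed in; nothing more can be done
None
```

The 70 mm twelve-hole block is pressed fully home in the heater recess, level and about 0.07 mm from flush by the wrist camera. The gripper is clear, I made no contact with the other blocks, beaker or screwdriver, and the job was handed in at about 18 s.

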